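# Dock the torch in its charger past the sprung dust flap

### The arm

A 6-joint arm with a two-finger parallel gripper is mounted at the origin on a cart in front of the work surface, level with it; the furniture and walls round the work are solid. World frame = base frame: x ahead of the robot, y to its left, z up, the work surface at z = 0. Lengths are in m, angles in rad, forces in N, time in s.
With the tool pointing down it reaches from about 0.3 to 0.85 m from the base axis. Payload 5.4 kg.
Tool frame: the origin (TCP) lies on the centre line of the jaws, within the pads' length; the fingertips stand 19 mm ahead of it and the grasp point (between the pads) is the TCP; z points along the fingers, y is the line along which they close (so a half turn about z gives the same grasp; the last joint's range is limited). The gripper opens to 85 mm and grips with 20 to 120 N. Pads are 22 mm wide; open, the fingers measure 114 mm over their backs; the gripper's body (76 mm by 85 mm) begins 54 mm behind the grasp point. The pads swing forward as they close: fully open they stand 13 mm farther back than shut.
Start: joints at [0.952, 0.158, 1.597, -0, 1.386, -0.21], TCP at [0.229, 0.528, 0.25] pointing down, gripper open.
Joint ranges: [-2.91, 2.91], [-0.94, 2.29], [0.18, 2.7], [-1.29, 4.43], [0.17, 2.64], [-3, 3]. Speed limits (rad/s): [2.57, 2.57, 3.14, 3.14, 3.14, 3.14].

### API

Orientations are given as a unit quaternion [x, y, z, w].
In Python, from cell import telemetry, optics, ctrl, masks_of, tip_of gives the robot as it stands.
- The arm moves only by the tool carry_out, never from a script. Its argument "rows" is a list of rows, each a list of 5 numbers: the opening, from 0 (shut) to 1 (fully open), then the shift along the world's x, y, z in cm, then the turn about the world's z in rad. In form: [[fingers, dx, dy, dz, roll], ...]. A call has 1 to 8 rows; each row is the pose to reach, as a shift and turn from the pose commanded when the call began; what a row does not reach only later rows make up. A row lasts 1/12 s, in which the tool goes at most 41.7 mm and 7.16 degrees, less where a joint would pass 70% of its speed; a pose out of reach is approached as far as the arm can. A call with a gripper value outside its range is refused whole. The fingers move at their own pace and stop on an object; the grip force is fixed at half the most. Time passes only in rows, so rows that repeat a pose let the fingers close. It gives the time, the measured TCP pose, the force, the opening and the grip force at its end, in the units of the state.
- telemetry.sense(): the state, without advancing time (a new reading comes with each control period).
- optics.get_image(name): name is "scene" or "top"; returns (picture, depth): 420x560x3 uint8, red, green, blue; 420x560 float32, m along the optical axis (not along the pixel's ray), 0 where there is no reading.
- optics.camera_model(name): a dict with "fx", "fy", "cx", "cy" (pixels), "rvec" (rotation vector, rad) and "tvec" (3), from world to camera coordinates, as OpenCV has them. Camera axes: x right, y down, z forward; pixel columns grow to the right and rows downward; lengths in m; the calibration is good to about 2 mm. A picture is of the moment at which its call begins. camera_model takes no time and is no camera call.
- ctrl.finish_job(): hands the job in; it is judged then, once.
Trained networks look in the newest picture that a camera, given by its name, has taken for a name from the list of things; names that differ only in an ending like _2 or _b are one class to them, and where a whole thing is asked for, a point or a joint stands for the part that bears it (a point fixed in the world has none). Each returns a list of dicts, best first, with "conf" (0 to 1); they miss things now and then, are a little off and sometimes report something else, mostly with a low value. They report only what shows in the picture. A call takes as long as a camera call. They do not tell look-alikes from the thing itself.
- masks_of(thing, camera): "region" (420x560 bool, what is visible of it) and "extent" ([left, top, width, height] in pixels, round what is visible of it).
- tip_of(thing, camera): "point" ([column, row] in pixels: a listed point, or the origin of a listed thing).
The state is a dict: "time_s": time; "q": joint angles; "qd": joint speeds; "effort": joint torques, N m; "ee_pos": TCP position; "orientation": TCP orientation; "wrist_force": force on the tool from outside, world axes, zero at the start; "ft_torque": the same for the moment, N m; "finger_gap": finger opening in m; "finger_force": force on a finger pad.
Only numpy, scipy, OpenCV 4.12 (cv2) and the standard library are available. Lean on these libraries where they do the work, as an engineer would, in place of code of your own. Each camera call takes 0.05 s, during which the arm holds its last target. There are 200 camera calls.

### The job

Put the black torch that stands on the bench into its blue charging dock: push its foot down past the spring-return dust flap that closes the well, feel for the sprung charging contact at the hidden bottom and press on it with about 12 newtons for a good half second, then let go and leave the torch standing in the dock. Go gently: never load the dock with more than 25 newtons, and leave the marker and the tape measure where they are.

Things in the scene. Friction and masses are not known exactly. Their poses are not given: they have to be found in the camera images.
- torch: Black pocket torch, a plain cylinder 28 mm across, 136 mm long, 0.1 to 0.17 kg, standing loose on its tail, lens up. Origin half way up (68 mm above its foot) but on its outer surface, 14 mm off the axis; own y runs down along the axis, own z points from the origin to the axis. Grip only its upper 45 mm, so that the fingers stay above the dock when it is home.
- torch_foot (a point): Centre of the torch's lower end face, on its axis; axes as the torch's: y points down along it, so the top is 136 mm away along its -y.
- dock: Blue charging dock, fixed to the bench: black foot 92 x 80 x 12 mm, tower 63 x 60 mm, top 100 mm above the bench. Origin on the bench under the axis where the torch shall stand; x points to its back (indicator panel at the front, -x), z up.
- dock_mouth (a point): Centre of the well's mouth in the dock's top face, 100 mm above the bench, straight above the dock's origin; axes as the dock's. The upright well is 36 mm wide in y (-18 to +18) and runs from x = -26 to +17 mm; its walls are 12 mm thick in y and 10 mm in x.
- flap (a joint): Yellow dust flap, 36 x 33 x 3 mm, in the well's mouth 2 mm below the top. Hinged along the dock's y at the mouth's front (x = -22.5 mm); swings down into the well. 0 = shut (level), positive = pushed down, stop at 1.5 rad. A spring shuts it, about 3 N on a torch pushed past it; it then leans on the torch's side at 1.0 to 1.4 rad and presses it toward the back wall.
- marker_2: Felt marker, blue and white, 141 x 17 x 17 mm, lying loose on the bench; origin under its middle. A bystander.
- tape_measure: Yellow tape measure, 36 x 75 x 67 mm, standing loose on the bench; origin under its middle. A bystander.
- dock_floor (a point): Well floor, 12 mm above the bench, on the axis. Over it is a flat sprung contact. Its face, unpressed, lies at an unknown height, 28 to 48 mm above the bench, hidden by the flap. It yields from 4 N, 1 mm per further 2 N, and is solid after 6 mm (16 N). It is damped: press at 15 mm/s or slower. It pushes the torch back up: ease off before opening the fingers.
- contact (a joint): Travel of the sprung contact in the dock's well: 0 = not pressed, grows as it is pressed down, 0.006 m = solid. 2 N per mm after the first 4 N; the reading is too coarse to judge the force by.
Things that resemble listed ones, but are neither listed nor needed, are in the scene too. Of the things shaped like the torch, the black one is meant.

How it is judged:
On the way, in this order (a step that is already met when the one before it is completed fails the run):
1. the torch's foot is past the flap, holding it open, with the torch upright over the well's axis (value of joint flap above 0.9 rad and horizontal distance between torch_foot and dock_mouth below 0.012 m and z of torch_foot in the frame of dock_mouth below -0.032 m), for 0.1 s.
2. the torch is pressed on the contact with more than 9 N, the contact yielding, for 0.4 s (contact force between torch and dock above 9 N and horizontal distance between torch_foot and dock_mouth below 0.01 m and angle between the y axis of torch_foot and the z axis of dock_mouth, either way round below 0.12 rad and z of torch_foot in the frame of dock_mouth below -0.0515 m and value of joint contact above 0.0015 m), for 0.4 s.
At the end, for the whole second after the job is handed in: the torch stands free and at rest in the dock's well, within 10 mm of its axis and 0.15 rad of upright, its foot down on the contact (no higher than 51 mm above the bench), the flap leaning on its side (z of torch_foot in the frame of dock_mouth below -0.049 m and horizontal distance between torch_foot and dock_mouth below 0.01 m and angle between the y axis of torch_foot and the z axis of dock_mouth, either way round below 0.15 rad and linear speed of torch below 0.02 m/s and value of joint flap above 0.8 rad); the robot touches nothing.
It fails at once if the dock (with its flap and contact) is loaded with more than 25 N (contact force between dock and anything else above 25 N).
It fails at once if the marker is shifted by more than 20 mm (distance of marker_2 from where it was at the start of the episode above 0.02 m).
It fails at once if the tape measure is shifted by more than 20 mm (distance of tape_measure from where it was at the start of the episode above 0.02 m).
It also fails if it takes over 48 s, if anything falls off the work surface, if the arm or the gripper's body presses on something with over 40 N, if the wrist force passes 120 N, or if a joint passes its speed limit or range.

## Working session

There is one attempt and no reset: what is moved stays moved. The work goes in short steps, Python scripts to look and compute and a tool call to move; the robot and the scene stay as the last step left them, time stands still between calls to the robot, and variables do not carry over. Pictures are saved under pics/ and viewed, at most 10 in all, crops included, and the job is handed in when it is done.

Besides the shell and the picture viewer there is one more tool, called after "Emit:" as name(argument=value, ...) on one line, values as JSON. carry_out: Moves the arm, as the interface text tells. Its arguments: {"type":"object","properties":{"rows":{"type":"array"}},"required":["rows"]}

```bash
mkdir -p pics
cat > h.py <<'E'
import numpy as np, cv2
from cell import telemetry, optics, ctrl, masks_of, tip_of
def cam(n):
    m=optics.camera_model(n); K=np.array([[m['fx'],0,m['cx']],[0,m['fy'],m['cy']],[0,0,1]])
    R=cv2.Rodrigues(np.array(m['rvec'],float))[0]; return K,R,np.array(m['tvec'],float).ravel()
def cloud(n,d):
    K,R,t=cam(n); v,u=np.mgrid[:d.shape[0],:d.shape[1]]
    P=np.stack([(u-K[0,2])/K[0,0]*d,(v-K[1,2])/K[1,1]*d,d],-1)
    return (P-t)@R
def px(n,p):
    K,R,t=cam(n); q=K@(R@np.array(p)+t); return q[:2]/q[2]
E
python3 - <<'E'
from h import *
a={}
for n in('scene','top'):
    im,d=optics.get_image(n); a[n]=im; P=cloud(n,d); K,R,t=cam(n); print(n,'cam at',(-R.T@t).round(3))
    for th in('torch','dock','marker_2','tape_measure','flap'):
        for r in masks_of(th,n):
            m=r['region']&(d>0); Q=P[m]
            if len(Q): print(th,round(r['conf'],2),r['extent'],np.median(Q,0).round(3),np.percentile(Q,2,0).round(3),np.percentile(Q,98,0).round(3),'rgb',np.median(im[m],0))
    for th in('torch_foot','dock_mouth','dock'): print(th,[(round(r['conf'],2),np.round(r['point'])) for r in tip_of(th,n)])
    cv2.imwrite(f'pics/{n}0.png',im[:,:,::-1])
E
```

```text
scene cam at [-0.053 -0.762  1.174]
torch 0.73 [187.3, 139.4, 14.3, 32.3] [0.454 0.198 0.082] [ 0.437  0.18  -0.001] [0.47  0.214 0.137] rgb [53. 47. 42.]
torch 0.73 [177.7, 150.7, 10.7, 33.9] [0.386 0.182 0.079] [ 0.376  0.176 -0.   ] [0.402 0.202 0.136] rgb [ 49. 125. 114.]
torch 0.66 [185.0, 162.5, 20.2, 38.4] [0.391 0.114 0.075] [ 0.381  0.107 -0.003] [0.436 0.206 0.137] rgb [ 48.  126.  114.5]
torch 0.52 [203.5, 119.9, 12.7, 40.1] [0.519 0.231 0.084] [0.509 0.223 0.005] [0.534 0.247 0.138] rgb [ 49.  123.  112.5]
dock 0.73 [292.4, 236.7, 43.2, 51.9] [ 0.468 -0.291  0.068] [ 0.44  -0.321  0.001] [ 0.531 -0.248  0.102] rgb [62. 74. 98.]
marker_2 0.78 [333.0, 298.9, 17.8, 55.4] [ 0.425 -0.444  0.015] [ 0.388 -0.497  0.   ] [ 0.466 -0.386  0.021] rgb [158.5 182.  239. ]
tape_measure 0.92 [384.7, 267.2, 16.5, 34.0] [ 0.589 -0.452  0.055] [ 0.572 -0.471  0.005] [ 0.624 -0.424  0.068] rgb [248. 193.  32.]
flap 0.68 [302.2, 241.6, 21.9, 17.5] [ 0.483 -0.277  0.097] [ 0.461 -0.297  0.088] [ 0.507 -0.259  0.102] rgb [255.  250.5  11. ]
torch_foot [(0.84, array([186., 184.])), (0.77, array
[... 783 characters left out ...]
.]
marker_2 0.71 [319.4, 188.3, 36.1, 37.0] [ 0.474 -0.271  0.091] [ 0.438 -0.318 -0.   ] [ 0.536 -0.234  0.105] rgb [57. 93. 78.]
marker_2 0.51 [369.7, 215.8, 44.3, 20.9] [ 0.428 -0.439  0.016] [ 0.389 -0.492  0.003] [ 0.466 -0.385  0.024] rgb [138.5 143.  167.5]
tape_measure 0.67 [381.3, 153.3, 19.5, 23.4] [ 0.601 -0.439  0.055] [ 0.574 -0.467 -0.   ] [ 0.642 -0.413  0.071] rgb [175. 138.  61.]
flap 0.7 [333.5, 195.3, 17.9, 14.1] [ 0.484 -0.279  0.097] [ 0.463 -0.297  0.085] [ 0.507 -0.26   0.105] rgb [211. 197.  78.]
torch_foot [(0.74, array([168., 196.])), (0.71, array([204., 236.])), (0.44, array([178., 216.]))]
dock_mouth [(0.65, array([338., 200.]))]
dock [(0.69, array([339., 203.]))]
```

Run:
```python
import cv2,numpy as np
s=cv2.imread('pics/scene0.png');t=cv2.imread('pics/top0.png')
f=lambda i,x,y,w,h:cv2.resize(i[y:y+h,x:x+w],(400,300),interpolation=cv2.INTER_CUBIC)
cv2.imwrite('pics/c0.png',np.vstack([np.hstack([f(s,140,105,120,90+10),f(s,280,220,80,60+10)]),np.hstack([f(t,140,170,80,70),f(t,310,175,64,56)])]))
```

```text
(no output)
```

View pics/c0.png

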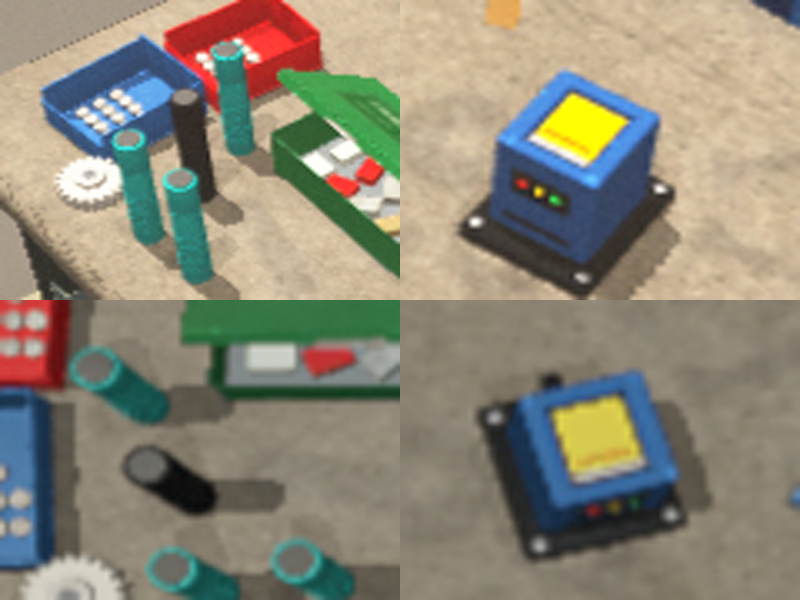

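View pics/scene0.png

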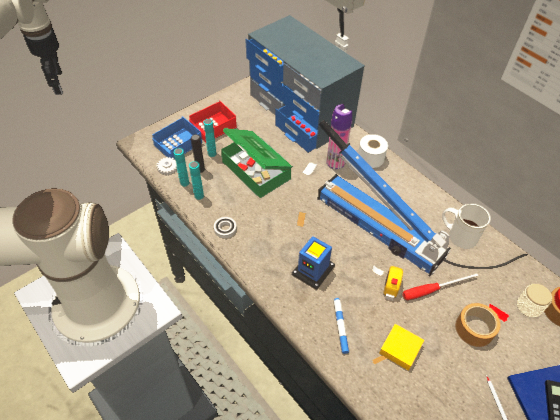

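Black torch candidates in the scene view: black (198,153), and teal look-alikes at (183,167), (195,181) and (210,140). The top view shows the same four. The black one is the target, and the crop confirms it. The dock is at (314,260), with its indicator panel facing the robot and turned slightly.

```bash
cat > m.py <<'E'
from h import *
def rect(q):
    r=cv2.minAreaRect((q*1000).astype(np.float32)); return np.round(r[0],1),np.round(r[1],1),round(r[2],1)
def dock(n,im,d,P):
    m=(abs(P[...,0]-.48)<.09)&(abs(P[...,1]+.28)<.09)&(d>0)&(P[...,2]>.09)&(P[...,2]<.115)
    m=cv2.morphologyEx(m.astype(np.uint8),cv2.MORPH_OPEN,np.ones((2,2)))>0
    Q=P[m]; print(n,'dock top',rect(Q[:,:2]),'z',np.percentile(Q[:,2],[10,50,90]).round(4))
    h=im[...,0].astype(int)-im[...,2]; y=m&(h>70); print('  yellow',rect(P[y][:,:2]),y.sum())
    Q=P[(abs(P[...,0]-.48)<.09)&(abs(P[...,1]+.28)<.08)&(d>0)&(P[...,2]>.006)&(P[...,2]<.08)]; print('  foot+sides',rect(Q[:,:2]))
def torch(n,im,d,P,x=.455,y=.202):
    m=(np.hypot(P[...,0]-x,P[...,1]-y)<.03)&(d>0); Q=P[m&(P[...,2]>.128)]
    print(n,'torch top',rect(Q[:,:2]),np.median(Q,0).round(4),len(Q))
E
python3 - <<'E'
from m import *
for n in('scene','top'):
    im,d=optics.get_image(n);P=cloud(n,d);dock(n,im,d,P);torch(n,im,d,P)
    print([ (p,px(n,p).round(1)) for p in ((.455,.202,.136),(.481,-.279,.1))])
    for r in tip_of('dock_mouth',n): 
        u,v=r['point']; K,R,t=cam(n); ray=R.T@np.linalg.inv(K)@[u,v,1]; c=-R.T@t; print('mouth',(c+ray*(.1-c[2])/ray[2]).round(4))
    g=(im.max(-1)<120)
s=telemetry.sense(); print(s['ee_pos'],s['orientation'],s['finger_gap'],s['wrist_force'],s['time_s'])
E
```

```text
scene dock top (array([ 236.1, -481.2]), array([802.2,  76.5]), 38.7) z [0.091  0.0975 0.1012]
  yellow (array([ 489.3, -276.8]), array([40.6, 33.8]), 15.0) 165
  foot+sides (array([ 449.5, -279.8]), array([115. , 152.6]), 41.7)
scene torch top (array([456.1, 205.9]), array([26.2, 27.2]), 37.2) [0.4553 0.2047 0.1345] 64
[((0.455, 0.202, 0.136), array([195.1, 138.4])), ((0.481, -0.279, 0.1), array([314.3, 250.3]))]
mouth [ 0.4869 -0.2779  0.1   ]
top dock top (array([ 490.3, -285.7]), array([72.1, 78.7]), 17.4) z [0.0864 0.0982 0.1028]
  yellow (array([ 488.1, -277.5]), array([36.5, 34.1]), 16.1) 129
  foot+sides (array([ 478.4, -279.4]), array([175.4, 157.2]), 0.1)
top torch top (array([456.7, 208.9]), array([26.8, 26.1]), 61.7) [0.456  0.2076 0.1347] 80
[((0.455, 0.202, 0.136), array([171. , 209.1])), ((0.481, -0.279, 0.1), array([341.9, 201.7]))]
mouth [ 0.4892 -0.2776  0.1   ]
[0.22856697 0.5275989  0.25030824] [ 2.02981343e-01  9.79182605e-01 -1.15211184e-05 -2.33163749e-07] 0.08525811742593803 [-0.70986235  0.12347283  0.07256341] 1.1
```

```bash
cat > fit.py <<'E'
from h import *
from scipy.optimize import minimize
S=8
def hullmask(n,pts,org):
    u=np.array([(px(n,p)-org+.5)*S-.5 for p in pts]).astype(np.float32)
    m=np.zeros((60*S,60*S),np.uint8); cv2.fillConvexPoly(m,np.round(cv2.convexHull(u)).astype(np.int32),1); return m
def run():
    seg={}
    for n in('scene','top'):
        im,d=optics.get_image(n); org=(px(n,(.485,-.278,.06))-30).astype(int)
        c=im[org[1]:org[1]+60,org[0]:org[0]+60].astype(float); c=cv2.resize(c,None,fx=S,fy=S,interpolation=cv2.INTER_CUBIC)
        r,g,b=c[...,0],c[...,1],c[...,2]; m=((b-r>35)|(r-b>100)&(g-b>70)).astype(np.uint8)
        k,l,st,_=cv2.connectedComponentsWithStats(m); 
        i=l[20*S:40*S,20*S:40*S]; i=np.bincount(i[i>0]).argmax(); m=(l==i).astype(np.uint8)
        m=cv2.morphologyEx(m,cv2.MORPH_CLOSE,np.ones((6*S,6*S))); seg[n]=(m,org)
    def f(p,ns):
        x,y,a=p[0]/100,p[1]/100,p[2]; e=0
        for n in ns:
            P=[(x+np.cos(a)*i-np.sin(a)*j,y+np.sin(a)*i+np.cos(a)*j,z) for i in(-.036,.027) for j in(-.03,.03) for z in(.012,.1)]
            h=hullmask(n,P,seg[n][1]); m=seg[n][0]; e+=1-(h&m).sum()/(h|m).sum()
        return e
    for ns in(('scene',),('top',),('scene','top')):
        r=minimize(f,[49.,-27.7,.27],args=(ns,),method='Nelder-Mead',options=dict(initial_simplex=[[49,-27.7,.27],[49.8,-27.7,.27],[49,-27,.27],[49,-27.7,.37]])); print(ns,r.x.round(3),round(r.fun,3))
run()
E
python3 fit.py
```

```text
('scene',) [ 49.067 -27.549   0.366] 0.235
('top',) [ 49.029 -27.648   0.261] 0.397
('scene', 'top') [ 49.029 -27.619   0.303] 0.638
```

Emit:
carry_out(rows=[[0.7,3,-4,0,0],[0.7,6,-8,0,0],[0.7,9,-12,0,0],[0.7,12,-16,0,0],[0.7,15,-20,0,0],[0.7,18,-24,0,0],[0.7,20,-28,0,0],[0.7,22.7,-32.2,0,0]])

```text
time_s: 1.87
ee_pos: [0.4238, 0.2553, 0.2506]
orientation: [0.203, 0.979, 0.0, 0.0]
wrist_force: [0.3, 0.8, 1.1]
finger_gap: 0.06
finger_force: 0.0
```

Emit:
carry_out(rows=[[0.7,0,0,0,0.12],[0.7,0,0,0,0.24],[0.7,0,0,0,0.35],[0.7,0,0,0,0.35]])

```text
time_s: 2.2
ee_pos: [0.4232, 0.2567, 0.2504]
orientation: [0.029, 1.0, 0.0, 0.0]
wrist_force: [-0.7, 0.5, 0.1]
finger_gap: 0.0601
finger_force: 0.0
```

Emit:
carry_out(rows=[[0.7,1.6,-2.5,0,0],[0.7,3.3,-5.0,0,0],[0.7,3.3,-5.0,0,0],[0.7,3.3,-5.0,-3,0],[0.7,3.3,-5.0,-6,0],[0.7,3.3,-5.0,-6,0]])

```text
time_s: 2.7
ee_pos: [0.452, 0.2066, 0.1846]
orientation: [0.031, 1.0, -0.001, -0.005]
wrist_force: [-1.0, 0.5, -1.2]
finger_gap: 0.0599
finger_force: 0.0
```

Run:
```python
from h import *
o=[]
for n,w in(('scene',60),('top',60)):
    im,d=optics.get_image(n); 
    c=px(n,(.456,.2,.15)).astype(int); f=lambda s:cv2.resize(s,(400,400),interpolation=cv2.INTER_CUBIC)
    o.append(f(im[max(0,c[1]-40):c[1]+40,c[0]-40:c[0]+40]))
cv2.imwrite('pics/g1.png',np.hstack(o)[:,:,::-1])
s=telemetry.sense();print(s['ee_pos'],s['q'])
```

```text
[0.45506466 0.20729956 0.1898837 ] [ 1.85249500e-01  2.06033243e-02  1.86762056e+00  1.23270537e-04
  1.25592336e+00 -1.32556154e+00]
```

View pics/g1.png

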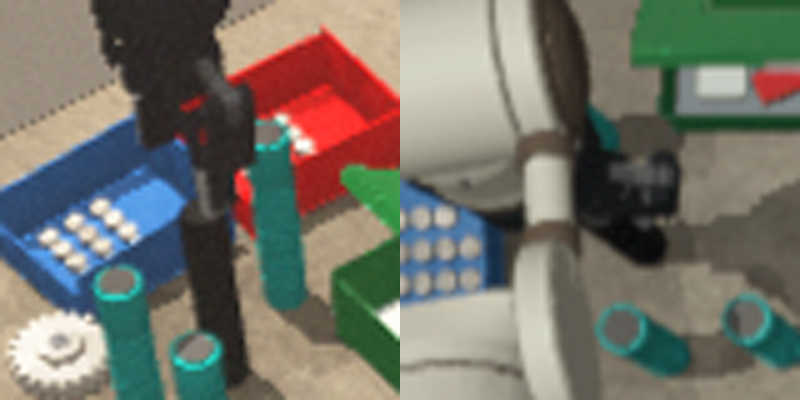

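The fingers straddle the black torch (left view, around (215,230)) and the teal ones are clear. I'm going down to grip.

Emit:
carry_out(rows=[[0.7,0.1,-0.1,-2,0],[0.7,0.1,-0.1,-4,0],[0.7,0.1,-0.1,-6,0],[0.7,0.1,-0.1,-7,0],[0.7,0.1,-0.1,-7,0],[0.7,0.1,-0.1,-7,0]])

```text
time_s: 3.3
ee_pos: [0.4578, 0.2064, 0.1217]
orientation: [0.029, 1.0, 0.0, 0.001]
wrist_force: [0.7, -0.5, 0.6]
finger_gap: 0.0598
finger_force: 0.0
```

Emit:
carry_out(rows=[[0.4,0,0,0,0],[0.2,0,0,0,0],[0.1,0,0,0,0],[0.1,0,0,0,0],[0.1,0,0,0,0],[0.1,0,0,0,0]])

```text
time_s: 3.8
ee_pos: [0.4583, 0.2065, 0.122]
orientation: [0.03, 1.0, 0.001, 0.002]
wrist_force: [-0.5, 0.8, 6.2]
finger_gap: 0.0265
finger_force: 58.7
```

Emit:
carry_out(rows=[[0.1,0,0,1,0],[0.1,0,0,4,0],[0.1,0,0,7,0],[0.1,0,0,10,0],[0.1,0,0,13,0],[0.1,0,-2,15,0],[0.1,0,-5,15,0],[0.1,0,-8,15,0]])

```text
time_s: 4.47
ee_pos: [0.4573, 0.1255, 0.2725]
orientation: [0.028, 1.0, -0.0, 0.002]
wrist_force: [-0.1, -0.3, -1.0]
finger_gap: 0.0259
finger_force: 59.3
```

Emit:
carry_out(rows=[[0.1,0,-3.5,0,0],[0.1,0,-7,0,0],[0.1,0,-10.5,0,0],[0.1,0.5,-14,0,0],[0.1,1,-17.5,0,0],[0.1,1.5,-21,0,0],[0.1,2,-24,0,0],[0.1,2,-25,0,0]])

```text
time_s: 5.13
ee_pos: [0.4767, -0.1277, 0.2704]
orientation: [0.031, 1.0, -0.001, -0.0]
wrist_force: [-0.8, 0.0, -2.1]
finger_gap: 0.0262
finger_force: 59.4
```

```bash
cat > ov.py <<'E'
from h import *
import sys
def ov(fn,D,T=None,half=28,centre=(.487,-.277,.07),both=('scene','top'),draw=True):
    o=[]; S=400/(2*half)
    for n in both:
        im,d=optics.get_image(n); c=np.round(px(n,centre)).astype(int); org=c-half
        g=cv2.resize(im[org[1]:org[1]+2*half,org[0]:org[0]+2*half],(400,400),interpolation=cv2.INTER_CUBIC)
        U=lambda p:tuple(np.round(((px(n,p)-org+.5)*S)).astype(int).tolist())
        x,y,a=D; W=lambda i,j,z:(x+np.cos(a)*i-np.sin(a)*j,y+np.sin(a)*i+np.cos(a)*j,z)
        B=lambda x0,x1,y0,y1,z,col:cv2.polylines(g,[np.array([U(W(*q,z)) for q in((x0,y0),(x1,y0),(x1,y1),(x0,y1))])],True,col,1)
        if draw:
            B(-.036,.027,-.03,.03,.1,(255,0,0)); B(-.026,.017,-.018,.018,.1,(255,255,255)); 
            for i in(-.036,.027):
                for j in(-.03,.03): cv2.line(g,U(W(i,j,.012)),U(W(i,j,.1)),(255,0,255),1)
        if T is not None:
            for dz in(0,.136):
                cv2.polylines(g,[np.array([U((T[0]+.014*np.cos(t),T[1]+.014*np.sin(t),T[2]+dz)) for t in np.linspace(0,6.28,30)])],True,(255,0,0),1)
        o.append(g)
    cv2.imwrite(fn,np.hstack(o)[:,:,::-1])
E
python3 - <<'E'
from ov import *
ov('pics/d1.png',(.490,-.2765,.27),half=27)
s=telemetry.sense();print(s['ee_pos'],s['wrist_force'])
E
```

```text
[ 0.47645834 -0.12537149  0.27018828] [ 0.69370707  0.743686   -1.65936417]
```

View pics/d1.png

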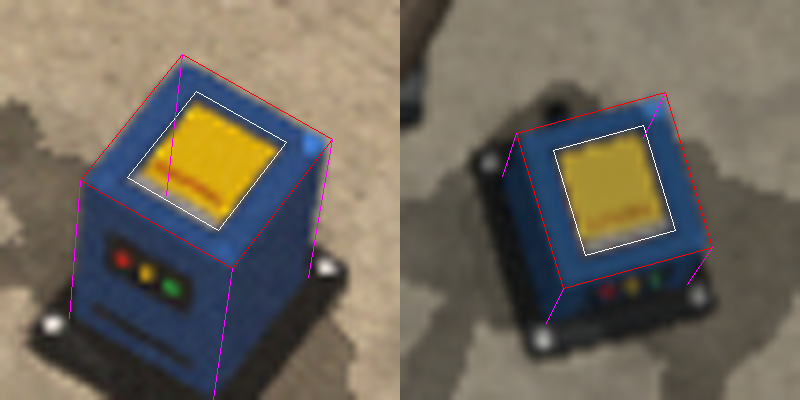

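The top view matches the wireframe well. In the scene view it sits about 2 mm too far from the camera. I'll use a mouth at (0.489,-0.277) with yaw 0.27.

Emit:
carry_out(rows=[[0.1,0.3,-3,0,0],[0.1,0.6,-6,0,0],[0.1,0.9,-9,0,0],[0.1,1.2,-12,0,0],[0.1,1.45,-14,0,0],[0.1,1.45,-15.1,-1,0],[0.1,1.45,-15.1,-2.5,0],[0.1,1.45,-15.1,-2.5,0]])

```text
time_s: 5.9
ee_pos: [0.49, -0.2726, 0.2414]
orientation: [0.029, 1.0, 0.003, -0.003]
wrist_force: [-0.2, 1.6, -2.0]
finger_gap: 0.0265
finger_force: 59.7
```

Run:
```python
from ov import *
s=telemetry.sense();e=s['ee_pos'];print(e,s['wrist_force'],s['orientation'])
ov('pics/d2.png',(.489,-.277,.27),(e[0]-.002,e[1],e[2]-.122),half=34,centre=(.489,-.277,.13))
```

```text
[ 0.49003725 -0.2726161   0.24139232] [-0.24861594  1.57020188 -2.03606516] [ 0.02922426  0.99956616  0.00255214 -0.00263273]
```

View pics/d2.png

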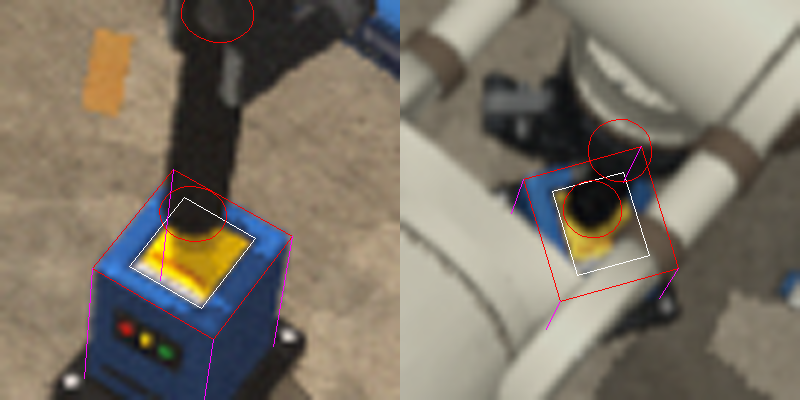

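```bash
cat > tf.py <<'E'
from h import *
S=8;H=20
def run(L=.06,off=(0,0)):
    s=telemetry.sense(); e=np.array(s['ee_pos']); z=e[2]-.122; print('tcp',e.round(4),'F',np.round(s['wrist_force'],1))
    for n in('scene','top'):
        im,d=optics.get_image(n); o=np.round(px(n,(e[0],e[1],z+.02))).astype(int)-H
        c=cv2.resize(im[o[1]:o[1]+2*H,o[0]:o[0]+2*H],None,fx=S,fy=S,interpolation=cv2.INTER_CUBIC).max(-1)
        M=(c<95).astype(np.uint8)
        def hull(x,y,r,zs):
            P=[px(n,(x+r*np.cos(t),y+r*np.sin(t),q)) for t in np.linspace(0,6.2,24) for q in zs]
            u=((np.array(P)-o+.5)*S-.5).astype(np.float32); h=np.zeros(M.shape,np.uint8); cv2.fillConvexPoly(h,np.round(cv2.convexHull(u)).astype(int),1); return h
        roi=hull(e[0],e[1],.026,(z-.01,z+L))  # neighbourhood
        top=hull(e[0],e[1],.03,(z+L,z+L+.1)); roi&=1-top if n=='scene' else 1
        best=[]
        for dx in np.arange(-8,8.1,1):
            for dy in np.arange(-8,8.1,1):
                h=hull(e[0]+dx/1e3,e[1]+dy/1e3,.014,(z,z+L+.03)); a=h&roi; b=M&roi; best.append(((a&b).sum()/(a|b).sum(),dx,dy))
        best.sort(reverse=True); b=np.array(best[:8]); print(n,'best',b[0].round(3),'mean8',b[:,1:].mean(0).round(1),b[-1,0].round(3))
if __name__=='__main__': run()
E
python3 tf.py
```

```text
tcp [ 0.491  -0.273   0.2442] F [ 0.2 -0.7 -2. ]Traceback (most recent call last):
  File "tf.py", line 19, in <module>
    if __name__=='__main__': run()
                             ~~~^^
  File "tf.py", line 17, in run
    h=hull(e[0]+dx/1e3,e[1]+dy/1e3,.014,(z,z+L+.03)); a=h&roi; b=M&roi; best.append(((a&b).sum()/(a|b).sum(),dx,dy))
  File "tf.py", line 10, in hull
    P=[px(n,(x+r*np.cos(t),y+r*np.sin(t),q)) for t in np.linspace(0,6.2,24) for q in zs]
       ~~^^^^^^^^^^^^^^^^^^^^^^^^^^^^^^^^^^^
  File "h.py", line 11, in px
    K,R,t=cam(n); q=K@(R@np.array(p)+t); return q[:2]/q[2]
          ~~~^^^
  File "h.py", line 4, in cam
    m=optics.camera_model(n); K=np.array([[m['fx'],0,m['cx']],[0,m['fy'],m['cy']],[0,0,1]])
ValueError: time passes only in moves, steps and waits
```

```bash
sed -i 's/^def cam/import functools\n@functools.cache\ndef cam/' h.py; python3 tf.py
```

```text
tcp [ 0.4915 -0.2734  0.2453] F [ 0.2  0.5 -2.5]
scene best [0.838 1.    1.   ] mean8 [0.9 1.1] 0.797
top best [ 0.642  3.    -1.   ] mean8 [ 2.9 -1.1] 0.627
```

Emit:
carry_out(rows=[[0.1,-0.3,-0.35,0,0],[0.1,-0.3,-0.35,-0.5,0],[0.1,-0.3,-0.35,-1.0,0],[0.1,-0.3,-0.35,-1.5,0],[0.1,-0.3,-0.35,-1.8,0],[0.1,-0.3,-0.35,-1.8,0],[0.1,-0.3,-0.35,-1.8,0]])

```text
time_s: 6.73
ee_pos: [0.4883, -0.2783, 0.2268]
orientation: [0.029, 1.0, 0.0, -0.0]
wrist_force: [-0.2, -0.6, -1.1]
finger_gap: 0.0262
finger_force: 59.7
```

Run:
```python
import tf
tf.run()
from ov import *
e=telemetry.sense()['ee_pos']
ov('pics/d3.png',(.489,-.277,.27),(e[0]+.001,e[1],e[2]-.122),half=27,centre=(.489,-.277,.1))
```

```text
tcp [ 0.4883 -0.2783  0.2268] F [-0.2 -0.6 -1.1]
scene best [0.822 1.    1.   ] mean8 [1.5 1.1] 0.791
top best [ 0.634  2.    -2.   ] mean8 [ 1.9 -2.1] 0.621
```

View pics/d3.png

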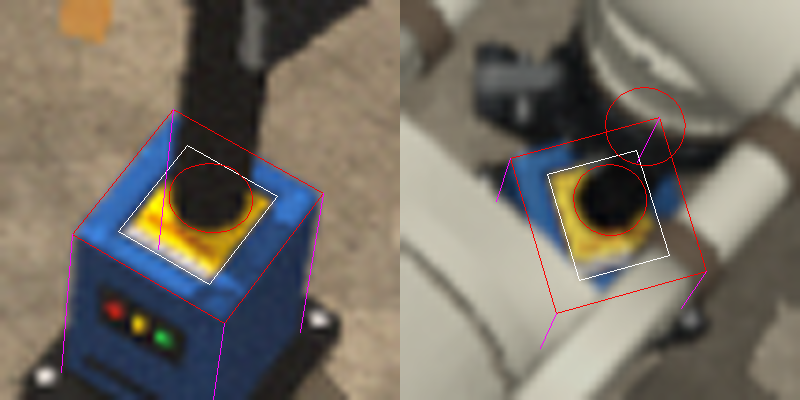

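The torch sits about 2 mm toward -y of the well axis in both views (foot at about (211,198) and (612,200)). I'll correct that and go down gently.

Emit:
carry_out(rows=[[0.1,-0.05,0.2,0,0],[0.1,-0.05,0.2,-0.3,0],[0.1,-0.05,0.2,-0.5,0],[0.1,-0.05,0.2,-0.6,0],[0.1,-0.05,0.2,-0.7,0],[0.1,-0.05,0.2,-0.8,0],[0.1,-0.05,0.2,-0.9,0],[0.1,-0.05,0.2,-0.9,0]])

```text
time_s: 7.6
ee_pos: [0.4883, -0.2765, 0.219]
orientation: [0.029, 1.0, -0.0, 0.0]
wrist_force: [0.2, 2.4, 3.7]
finger_gap: 0.0261
finger_force: 60.3
```

Emit:
carry_out(rows=[[0.1,0,0,-0.1,0],[0.1,0,0,-0.2,0],[0.1,0,0,-0.2,0]])

```text
time_s: 7.85
ee_pos: [0.4884, -0.2765, 0.2172]
orientation: [0.029, 1.0, -0.0, 0.001]
wrist_force: [-0.1, 1.3, 5.2]
finger_gap: 0.0263
finger_force: 60.6
```

Emit:
carry_out(rows=[[0.1,0,0,-0.1,0],[0.1,0,0,-0.2,0],[0.1,0,0,-0.3,0],[0.1,0,0,-0.4,0],[0.1,0,0,-0.4,0]])

```text
time_s: 8.27
ee_pos: [0.4887, -0.2769, 0.2137]
orientation: [0.029, 1.0, -0.001, 0.001]
wrist_force: [1.0, 1.5, 6.3]
finger_gap: 0.0266
finger_force: 60.7
```

Emit:
carry_out(rows=[[0.1,0,0,-0.15,0],[0.1,0,0,-0.3,0],[0.1,0,0,-0.45,0],[0.1,0,0,-0.6,0],[0.1,0,0,-0.75,0],[0.1,0,0,-0.9,0],[0.1,0,0,-0.9,0]])

```text
time_s: 8.85
ee_pos: [0.4892, -0.2771, 0.2043]
orientation: [0.029, 1.0, -0.001, 0.002]
wrist_force: [3.3, 0.7, 3.1]
finger_gap: 0.0263
finger_force: 60.2
```

Emit:
carry_out(rows=[[0.1,0,0,-0.3,0],[0.1,0,0,-0.6,0],[0.1,0,0,-0.9,0],[0.1,0,0,-1.2,0],[0.1,0,0,-1.5,0],[0.1,0,0,-1.8,0],[0.1,0,0,-2.1,0],[0.1,0,0,-2.1,0]])

```text
time_s: 9.52
ee_pos: [0.4873, -0.2759, 0.1807]
orientation: [0.029, 1.0, 0.001, -0.001]
wrist_force: [2.0, -0.3, -3.4]
finger_gap: 0.0265
finger_force: 59.7
```

Emit:
carry_out(rows=[[0.1,0,0,-0.1,0],[0.1,0,0,-0.2,0],[0.1,0,0,-0.3,0],[0.1,0,0,-0.4,0],[0.1,0,0,-0.5,0],[0.1,0,0,-0.6,0],[0.1,0,0,-0.7,0],[0.1,0,0,-0.8,0]])

```text
time_s: 10.18
ee_pos: [0.488, -0.2765, 0.1743]
orientation: [0.029, 1.0, -0.0, 0.0]
wrist_force: [3.2, 0.7, 0.3]
finger_gap: 0.0262
finger_force: 59.8
```

Emit:
carry_out(rows=[[0.1,0,0,-0.1,0],[0.1,0,0,-0.2,0],[0.1,0,0,-0.3,0],[0.1,0,0,-0.3,0]])

```text
time_s: 10.52
ee_pos: [0.4879, -0.2764, 0.171]
orientation: [0.029, 1.0, 0.0, -0.0]
wrist_force: [2.4, 1.1, 0.7]
finger_gap: 0.0264
finger_force: 59.8
```

Emit:
carry_out(rows=[[0.1,0,0,-0.1,0],[0.1,0,0,-0.2,0],[0.1,0,0,-0.3,0],[0.1,0,0,-0.3,0]])

```text
time_s: 10.85
ee_pos: [0.4879, -0.2764, 0.168]
orientation: [0.029, 1.0, 0.0, -0.0]
wrist_force: [3.1, 1.0, 0.3]
finger_gap: 0.0266
finger_force: 59.8
```

Emit:
carry_out(rows=[[0.1,0,0,-0.1,0],[0.1,0,0,-0.2,0],[0.1,0,0,-0.2,0]])

```text
time_s: 11.1
ee_pos: [0.4879, -0.2764, 0.166]
orientation: [0.029, 1.0, 0.0, -0.0]
wrist_force: [2.6, 0.9, -0.9]
finger_gap: 0.0263
finger_force: 59.8
```

Emit:
carry_out(rows=[[0.1,0,0,-0.1,0],[0.1,0,0,-0.2,0],[0.1,0,0,-0.3,0],[0.1,0,0,-0.3,0]])

```text
time_s: 11.43
ee_pos: [0.4883, -0.2765, 0.1639]
orientation: [0.029, 1.0, -0.0, 0.0]
wrist_force: [1.9, 1.7, 3.5]
finger_gap: 0.0262
finger_force: 60.4
```

Emit:
carry_out(rows=[[0.1,0,0,-0.1,0],[0.1,0,0,-0.2,0],[0.1,0,0,-0.2,0]])

```text
time_s: 11.68
ee_pos: [0.4884, -0.2766, 0.1623]
orientation: [0.029, 1.0, -0.0, 0.001]
wrist_force: [1.3, 1.4, 6.9]
finger_gap: 0.0262
finger_force: 60.8
```

Emit:
carry_out(rows=[[0.1,0,0,-0.1,0],[0.1,0,0,-0.2,0],[0.1,0,0,-0.2,0]])

```text
time_s: 11.93
ee_pos: [0.4887, -0.2767, 0.1609]
orientation: [0.029, 1.0, -0.0, 0.001]
wrist_force: [1.9, 2.0, 9.7]
finger_gap: 0.0265
finger_force: 61.2
```

Emit:
carry_out(rows=[[0.1,0,0,-0.05,0],[0.1,0,0,-0.05,0],[0.1,0,0,-0.05,0],[0.1,0,0,-0.05,0],[0.1,0,0,-0.05,0],[0.1,0,0,-0.05,0],[0.1,0,0,-0.05,0],[0.1,0,0,-0.05,0]])

```text
time_s: 12.6
ee_pos: [0.4887, -0.2767, 0.1607]
orientation: [0.029, 1.0, -0.0, 0.001]
wrist_force: [1.2, 3.7, 10.4]
finger_gap: 0.0263
finger_force: 61.3
```

Emit:
carry_out(rows=[[0.1,0,0,0.1,0],[0.1,0,0,0.2,0],[0.1,0,0,0.3,0],[0.1,0,0,0.4,0],[0.1,0,0,0.4,0],[0.1,0,0,0.4,0]])

```text
time_s: 13.1
ee_pos: [0.4882, -0.2766, 0.1631]
orientation: [0.029, 1.0, -0.0, 0.0]
wrist_force: [1.9, 1.1, 4.9]
finger_gap: 0.0263
finger_force: 60.4
```

Emit:
carry_out(rows=[[0.1,0,0,0.1,0],[0.1,0,0,0.15,0],[0.1,0,0,0.15,0],[0.1,0,0,0.15,0]])

```text
time_s: 13.43
ee_pos: [0.4879, -0.2765, 0.1641]
orientation: [0.029, 1.0, 0.0, -0.0]
wrist_force: [3.0, 0.9, 1.3]
finger_gap: 0.0262
finger_force: 60.1
```

Emit:
carry_out(rows=[[0.4,0,0,0,0],[0.5,0,0,0,0],[0.7,0,0,0,0],[0.8,0,0,0,0],[0.8,0,0,0,0],[0.8,0,0,0,0]])

```text
time_s: 13.93
ee_pos: [0.4877, -0.2764, 0.1641]
orientation: [0.029, 1.0, 0.0, -0.0]
wrist_force: [0.5, -0.1, -0.9]
finger_gap: 0.0681
finger_force: 0.0
```

Emit:
carry_out(rows=[[0.8,0,0,1,0],[0.8,0,0,3,0],[0.8,0,0,5,0],[0.8,0,0,8,0],[0.8,0,2,11,0],[0.8,0,6,11,0],[0.8,0,10,11,0],[0.8,0,13,11,0]])

```text
time_s: 14.6
ee_pos: [0.488, -0.1444, 0.276]
orientation: [0.029, 1.0, -0.0, 0.001]
wrist_force: [-0.3, 0.5, -0.0]
finger_gap: 0.0684
finger_force: 0.0
```

Run:
```python
from ov import *
ov('pics/e1.png',(.489,-.277,.27),half=30,centre=(.489,-.277,.1),T=(.489,-.277,.043))
```

```text
(no output)
```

View pics/e1.png

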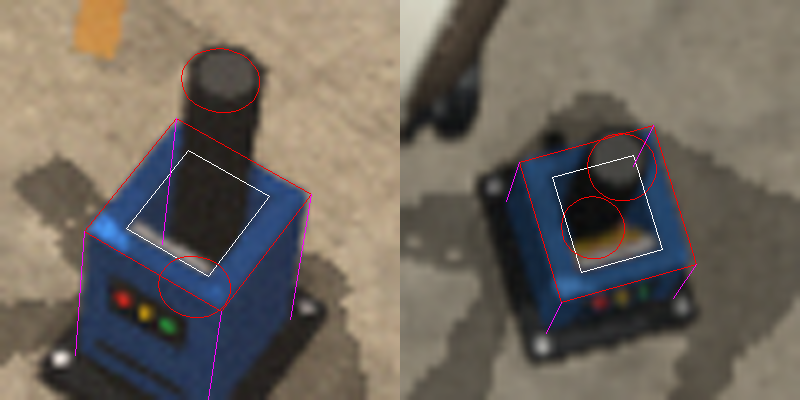

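The torch stands upright in the well, leaning on the back wall. Its lens is at (225,72) in the scene view and (617,160) in the top view, and the flap is folded down at the front. The gripper is clear, so I'm handing in.

Emit:
carry_out(rows=[[0.8,0,0,0,0],[0.8,0,0,0,0],[0.8,0,0,0,0],[0.8,0,0,0,0]])

```text
time_s: 15.03
ee_pos: [0.4879, -0.1476, 0.2743]
orientation: [0.03, 1.0, -0.0, -0.0]
wrist_force: [-0.1, -0.5, -0.1]
finger_gap: 0.0682
finger_force: 0.0
```

```bash
python3 -c "
from cell import ctrl
print(ctrl.finish_job())"
```

```text
the job is handed in; nothing more can be done
None
```

The black torch went past the flap, was pressed on the contact at an estimated 12 N for about 0.65 s, and was left standing free and upright in the dock; I handed the job in at about 15 s, and no verdict came back.

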